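# Clear the puppet rig and set its tension screw

### The arm

A 7-joint arm with a two-finger parallel gripper is mounted at the origin on the work surface. World frame = base frame: x ahead of the robot, y to its left, z up, the work surface at z = 0. Lengths are in m, angles in rad, forces in N, time in s.
With the tool pointing down it reaches from about 0.425 to 1.025 m from the base axis. Payload 9.4 kg.
Tool frame: the origin (TCP) lies midway between the tips of the shut fingers; the grasp point (between the pads) lies 19 mm behind it (env.grip_point_offset is the distance from the TCP to the grasp point, in m); y points along the fingers, z is the direction in which the jaws open and shut, and the axes are right-handed (so a half turn about y gives the same grasp; the last joint's range is limited). The gripper opens to 93 mm and grips with 3 to 60 N. Pads are 15 mm wide; open, the fingers measure 128 mm over their backs; the gripper's body (75 mm by 188 mm) begins 65 mm behind the grasp point.
Start: joints at [1.138, 0.599, -0.003, 1.599, 0.002, 0.943, -0.08], TCP at [0.253, -0.68, 0.219] pointing down, gripper open.
Joint ranges: [-2.57, 2.57], [-0.35, 1.97], [-1.29, 1.29], [0.11, 2.56], [-1.05, 4.19], [0.11, 1.86], [-2.63, 2.63]. Speed limits (rad/s): [2.22, 2.22, 3.01, 3.01, 3.14, 3.14, 3.14].

### API

Orientations are given as a unit quaternion [w, x, y, z].
In Python, from plant import env, grab_frame, ticket gives the robot as it stands. The module is installed in compiled form; this text tells all that it offers.
- The arm moves only by the tool servo_tool, never from a script. Its argument "commands" is a list of rows, each a list of 3 entries, a list of its own where there are three numbers: the shift along the tool's x, y, z in cm, then the turn, a rotation vector about the tool's x, y, z in units of 6 degrees (1.0 is 6 degrees), then the opening, from 0 (shut) to 1 (fully open). A call has 1 to 10 rows; each row is the pose to reach, as a shift and turn from the pose measured when the call began, along the tool's axes at that moment; what a row does not reach only later rows make up. A row lasts 1/10 s, in which the tool goes at most 50 mm and 8.59 degrees, less where a joint would pass 70% of its speed; a pose out of reach is approached as far as the arm can. A call with a gripper value outside its range is refused whole. The fingers move at their own pace and stop on an object; "newtons" is the grip in N (left out, the last holds). Time passes only in rows, so rows that repeat a pose let the fingers close. It gives the time, the measured TCP pose, the force and the opening at its end, in the units of the state.
- env.observe(): the state, without advancing time (a new reading comes with each control period).
- grab_frame(name): name is "side" or "top" or "wrist"; returns a dict with "color" (420x560x3 uint8, blue, green, red), "camera_matrix" (3x3 intrinsics, pixels), "k1" (the pictures are not rectified: a ray, as slopes to the right and down, at radius r is drawn at 1 + k1 r^2 times it, then the intrinsics apply), "position" and "rotation" of the camera in the world. Camera axes: x right, y down, z forward; pixel columns grow to the right and rows downward; lengths in m; the calibration is good to about 2 mm. A picture is of the moment at which its call begins. There is no depth.
- ticket.close_job(): hands the job in, once; it reports no verdict.
The state is a dict: "t": time; "joints": joint angles; "joint_velocities": joint speeds; "tau": joint torques, N m; "ee_pos": TCP position; "orientation": TCP orientation; "force": force on the tool from outside, world axes, zero at the start; "ft_torque": the same for the moment, N m; "grip_width": opening from 0.0 (shut) to 1.0 (fully open).
Only numpy, scipy, OpenCV 4.12 (cv2) and the standard library are available. Lean on these libraries where they do the work, as an engineer would, in place of code of your own. Each camera call takes 0.05 s, during which the arm holds its last target. There are 200 camera calls.

### The job

Get the animation rig ready: put the loose parts lying on the rig plate into their bins, both steel sandwich joints into the blue bin and the brass hex spacer into the yellow one, and leave the other things alone. Then turn the orange thumbscrew clockwise until it seats, and back it off a quarter turn so that the rig joint moves with drag. Do not let go: finish with the thumbscrew still gripped and held still at that setting.

Things in the scene. Friction and masses are not known exactly. Their poses are not given: they have to be found in the camera images.
- joint_a: steel sandwich joint, a grey flat block 48 (x) x 16 (y) x 16 (z) mm, two plates with small screws, about 50 g, lying on the rig plate; origin at the centre of its underside, x along its length
- joint_b: second steel sandwich joint, a grey flat block 48 (x) x 16 (y) x 16 (z) mm, two plates with small screws, about 50 g, lying on the rig plate; origin at the centre of its underside, x along its length
- spacer: brass hexagonal spacer, 48 mm long (x), 14 mm across its flats (16 mm over the corners, along y), lying on a flat on the rig plate, about 55 g; origin on its underside at mid-length, x along its length
- bin_blue: blue open bin, 160 (x) x 120 (y) x 40 (z) mm outside, walls 4 mm and floor about 4 mm thick, fixed to the bench, left or right of the rig; origin at the centre of its underside, x along its long side
- bin_yellow: yellow open bin, 160 (x) x 120 (y) x 40 (z) mm outside, walls 4 mm and floor about 4 mm thick, fixed to the bench, left or right of the rig; origin at the centre of its underside, x along its long side
- rig: the rig: dark grey steel plate 180 (x) x 300 (y) x 8 (z) mm, fixed to the bench; origin at the centre of its underside. An aluminium clamp block 44 x 44 mm, top 48 mm above the bench, stands on it at y = +100 mm, with the thumbscrew upright on top; a low arm (up to 41 mm above the bench) points from the block to +x. The loose parts lie on the other half of the plate, their undersides 8 mm above the bench
- screw_head (a point): centre of the thumbscrew's round knurled orange head, 36 mm across and 24 mm high, on its upright axis 82 mm above the bench (head from 70 to 94 mm; under it a 16 mm neck); a white index line on its top. It turns in place without rising or sinking
- thumbscrew (a joint): angle of the thumbscrew in rad; grows as it is turned clockwise seen from above. It seats against a hard stop at 3.6 (it starts 1.0 to 2.2 rad short of that) and stops at 0 the other way. It turns with light friction of about 0.05 N m and stays where it is left; once seated, the torque rises sharply and a moderate grip (20 to 30 N) slips round the head harmlessly
- tin: magenta clay tin, 30 mm across, 16 mm high, on the rig plate; origin under its centre (leave alone)
- eraser: green eraser, 34 x 20 x 12 mm, on the rig plate; origin under its centre (leave alone)
- glue: white glue bottle, 40 mm across, 100 mm high, beyond the plate; origin under its centre (leave alone)
- paint: dark pink paint jar, 50 mm across, 55 mm high, beyond the plate; origin under its centre (leave alone)
- driver: screwdriver with red handle, 160 mm, lying beyond the plate (leave alone)
- puppet: small metal puppet armature standing on a 70 x 60 mm base, 145 mm high, at the back left; origin under its base (leave alone)

How it is judged:
By the outcome, as a careful person would: the job done as asked, in the order asked, and still so for the second after the job is handed in, while the arm keeps its last pose, push and grip.
It also fails if it takes over 72 s, if anything falls off the work surface, if the arm or the gripper's body presses on something with over 40 N, if the wrist force passes 120 N, or if a joint passes its speed limit or range.

## Working session

There is one attempt and no reset: what is moved stays moved. The work goes in short steps, Python scripts to look and compute and a tool call to move; the robot and the scene stay as the last step left them, time stands still between calls to the robot, and variables do not carry over. Pictures are saved under pics/ and viewed, about 8 in all and at most 12, crops included, and the job is handed in when it is done.

Besides the shell and the picture viewer there is one more tool, called after "Request:" as name(argument=value, ...), one argument or row to a line, values as JSON. servo_tool: Moves the arm, as the interface text tells. Its arguments: {"type":"object","properties":{"commands":{"type":"array","items":{"type":"array"}},"newtons":{"type":"number"}},"required":["commands"]}

```bash
mkdir -p pics
cat > h.py <<'E'
import numpy as np, cv2
from plant import env, grab_frame, ticket
from scipy.spatial.transform import Rotation as R
import pickle
def save(cam,name):
    f=grab_frame(cam); pickle.dump(f,open(f'pics/{name}.pkl','wb')); cv2.imwrite(f'pics/{name}.png',f['color']); return f
def load(name): return pickle.load(open(f'pics/{name}.pkl','rb'))
def px2w(f,uv,z):
    K=np.array(f['camera_matrix']); d=np.array([(uv[0]-K[0,2])/K[0,0],(uv[1]-K[1,2])/K[1,1]]); s=d.copy()
    for _ in range(30): s=d/(1+f['k1']*(s@s))
    r=np.array(f['rotation'])@np.array([s[0],s[1],1]); p=np.array(f['position'])
    return p+r*(z-p[2])/r[2]
def w2px(f,P):
    c=np.array(f['rotation']).T@(np.array(P)-np.array(f['position'])); s=c[:2]/c[2]; s=s*(1+f['k1']*(s@s)); K=np.array(f['camera_matrix'])
    return np.array([K[0,0]*s[0]+K[0,2],K[1,1]*s[1]+K[1,2]])
def Rt():
    o=env.observe(); w,x,y,z=o['orientation']; return np.array(o['ee_pos']),R.from_quat([x,y,z,w])
def go(P,jaw):
    """shift (cm) and turn (6deg) to TCP P with tool y down and jaw axis at world angle jaw (deg), nearest half turn"""
    p,r=Rt(); best=None
    for k in (0,180):
        a=np.radians(jaw+k); z=np.array([np.cos(a),np.sin(a),0]); y=np.array([0,0,-1.]); x=np.cross(y,z)
        v=(r.inv()*R.from_matrix(np.c_[x,y,z])).as_rotvec()
        if best is None or np.linalg.norm(v)<np.linalg.norm(best): best=v
    print('shift',np.round(r.inv().apply(np.array(P)-p)*100,2),'turn',np.round(np.degrees(best)/6,2))
def st():
    o=env.observe(); print({k:np.round(o[k],3).tolist() for k in ('t','joints','ee_pos','orientation','force','ft_torque','grip_width')}); print(np.round(Rt()[1].as_matrix(),3).tolist(), env.grip_point_offset)
E
python3 - <<'E'
from h import *
for c in ('top','side'):
    f=save(c,c+'0'); print(c,f['position'],np.round(f['rotation'],3).tolist(),f['k1'],f['camera_matrix'])
a=cv2.hconcat([load('top0')['color'],load('side0')['color']])
st()
E
```

```text
top [ 4.34690580e-01 -7.89933699e-04  1.08720648e+00] [-0.062, 0.713, -0.695, 0.062] -0.04791979031454311 [[394.56968004   0.         280.42143753]
 [  0.         394.56968004 211.33756799]
 [  0.           0.           1.        ]]
side [0.25010376 0.83012602 0.76088641] [0.077, -0.186, 0.88, -0.43] 0.027686503031830435 [[535.05459923   0.         279.31977088]
 [  0.         535.05459923 213.99513096]
 [  0.           0.           1.        ]]
{'t': 0.1, 'joints': [1.138, 0.6, -0.003, 1.6, 0.002, 0.943, -0.08], 'ee_pos': [0.252, -0.679, 0.218], 'orientation': [0.125, -0.125, 0.696, -0.695], 'force': [-0.678, 0.241, 0.078], 'ft_torque': [0.025, 0.034, -0.05], 'grip_width': 0.997}
[[-0.937, -0.001, 0.348], [-0.348, 0.001, -0.937], [0.0, -1.0, -0.001]] 0.0188
```

View pics/top0.png

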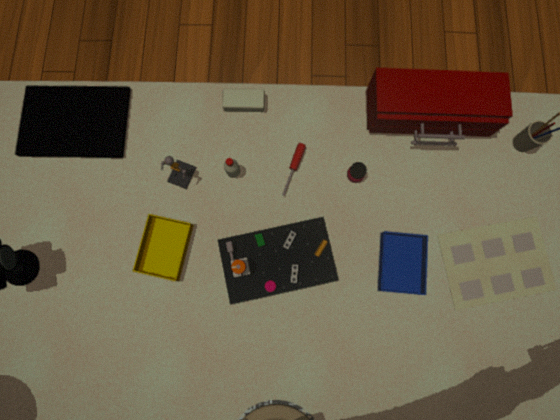

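View pics/side0.png

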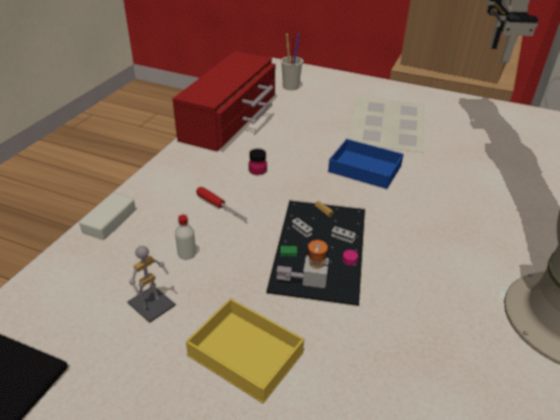

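The top view shows the rig around (278,260), yellow bin at (165,247), blue bin at (403,263), two joints near (290,240) and (294,273), the spacer near (321,248), and the orange screw at (239,267). The side view agrees. I'll enlarge the plate.

Run:
```python
from h import *
f=load('top0'); c=f['color'][210:310,210:345]
cv2.imwrite('pics/crop.png',cv2.resize(c,None,fx=5.9,fy=5.9,interpolation=cv2.INTER_CUBIC))
for n,uv,z in [('ja',(290,240),.024),('jb',(294.5,273),.024),('sp',(321,248),.022),('screw',(239,267),.094),('blue',(403,263),.03),('yellow',(165,247),.03)]:
    print(n,np.round(px2w(f,uv,z),3))
```

```text
Traceback (most recent call last):
  File "h.py", line 11, in px2w
    r=np.array(f['rotation'])@np.array([s[0],s[1],1]); p=np.array(f['position'])
      ~~~~~~~~~~~~~~~~~~~~~~~^~~~~~~~~~~~~~~~~~~~~~~~
ValueError: matmul: Input operand 1 has a mismatch in its core dimension 0, with gufunc signature (n?,k),(k,m?)->(n?,m?) (size 3 is different from 4)
```

View pics/crop.png

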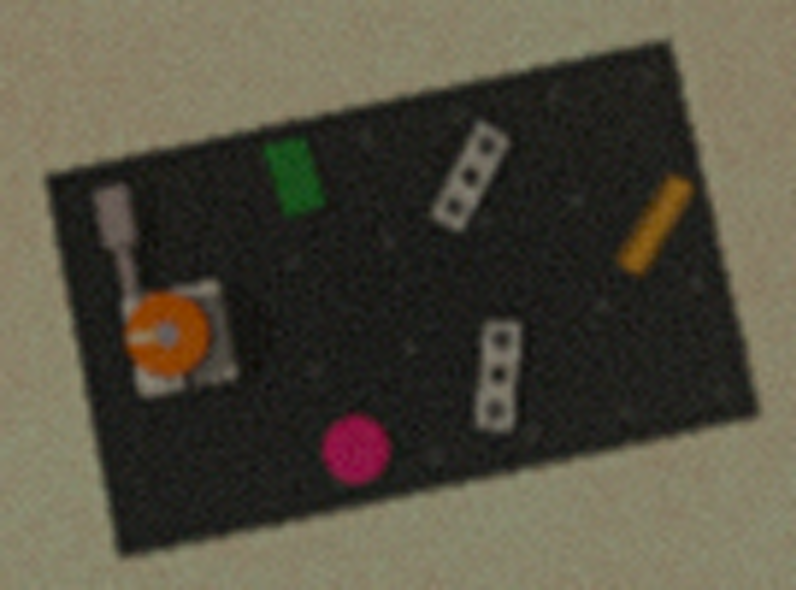

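The crop shows joint A at (471,176), joint B at (499,375), the spacer at (656,225) and the screw head at (168,334) with its index pointing left. The camera rotation is a quaternion, so I'm fixing the helper.

```bash
sed -i 's/np.array(f\[.rotation.\])/RM(f)/g' h.py
cat >> h.py <<'E'
def RM(f):
    w,x,y,z=f['rotation']; return R.from_quat([x,y,z,w]).as_matrix()
E
python3 - <<'E'
from h import *
f=load('top0'); q=lambda u:(np.array(u)+.5)/5.9-.5+210
for n,a,b,z in [('A',(494,128),(447,224),.024),('B',(503,322),(494,430),.024),('sp',(683,181),(629,268),.022),('screw',(168,334),(133,337),.094),('tin',(356,450),(356,480),.024),('plateL',(48,176),(120,553),.008),('plateR',(670,42),(757,411),.008)]:
    p=px2w(f,q(a),z);e=px2w(f,q(b),z); d=p-e; print(n,'mid',np.round((p+e)/2,3),'p1',np.round(p,3),'len',round(np.linalg.norm(d),3),'ang',round(np.degrees(np.arctan2(d[1],d[0]))%180,1))
for n,uv,z in [('blue',(403,263),.03),('yellow',(165,247),.03)]: print(n,np.round(px2w(f,uv,z),3))
go((0.424,-.05,.15),0)
w=save('wrist','w0'); p,r=Rt(); print('wristcam in tool',r.inv().apply(np.array(w['position'])-p),r.inv().as_matrix()@RM(w))
E
```

```text
A mid [ 0.547 -0.023  0.024] p1 [ 0.57  -0.034  0.024] len 0.049 ang 155.3
B mid [ 0.457 -0.038  0.024] p1 [ 0.481 -0.039  0.024] len 0.049 ang 176.3
sp mid [ 0.527 -0.109  0.022] p1 [ 0.547 -0.121  0.022] len 0.047 ang 148.9
screw mid [0.469 0.112 0.094] p1 [0.469 0.105 0.094] len 0.015 ang 96.4
tin mid [0.416 0.025 0.024] p1 [0.422 0.026 0.024] len 0.013 ang 1.7
plateL mid [0.458 0.152 0.008] p1 [0.544 0.173 0.008] len 0.176 ang 13.6
plateR mid [ 0.529 -0.137  0.008] p1 [ 0.614 -0.116  0.008] len 0.175 ang 13.6
blue [ 0.491 -0.329  0.03 ]
yellow [0.517 0.311 0.03 ]
shift [-38.01   6.85 -52.99] turn [ 1.00e-02 -1.16e+01 -1.00e-02]
wristcam in tool [-7.82993924e-02 -1.66171449e-01  1.20147768e-05] [[-4.50424397e-04  9.59003879e-01  2.83392585e-01]
 [ 1.23069117e-04 -2.83392558e-01  9.59003985e-01]
 [ 9.99999891e-01  4.66835667e-04  9.62316138e-06]]
```

Run:
```python
from h import *
go((0.47,-.06,.19),86)
```

```text
shift [-41.97   2.85 -50.46] turn [0.01 4.06 0.  ]
```

Request:
servo_tool(
  commands=[
    [[-42, 2.8, -50.5], [0, 4.1, 0], 1],
    [[-42, 2.8, -50.5], [0, 4.1, 0], 1],
    [[-42, 2.8, -50.5], [0, 4.1, 0], 1],
    [[-42, 2.8, -50.5], [0, 4.1, 0], 1],
    [[-42, 2.8, -50.5], [0, 4.1, 0], 1],
    [[-42, 2.8, -50.5], [0, 4.1, 0], 1],
    [[-42, 2.8, -50.5], [0, 4.1, 0], 1],
    [[-42, 2.8, -50.5], [0, 4.1, 0], 1],
    [[-42, 2.8, -50.5], [0, 4.1, 0], 1],
    [[-42, 2.8, -50.5], [0, 4.1, 0], 1],
  ],
  newtons=25,
)

```text
t: 1.15
ee_pos: [0.4183, -0.2064, 0.1973]
orientation: [-0.026, 0.026, 0.707, -0.706]
force: [1.3, -0.2, 0.5]
grip_width: 1.002
```

Request:
servo_tool(
  commands=[
    [[-10, 0, -16], [0, 0, 0], 1],
    [[-10, 0, -16], [0, 0, 0], 1],
    [[-10, 0, -16], [0, 0, 0], 1],
    [[-10, 0, -16], [0, 0, 0], 1],
  ],
)

```text
t: 1.55
ee_pos: [0.5312, -0.0513, 0.1974]
orientation: [-0.025, 0.026, 0.707, -0.706]
force: [0.7, -0.8, 0.7]
grip_width: 1.001
```

Run:
```python
from h import *
f=save('wrist','w1'); cv2.imwrite('pics/w1b.png',cv2.resize(f['color'],None,fx=1.4,fy=1.4))
st()
for P in [(.547,-.023,.024),(.457,-.038,.024),(.527,-.109,.022)]: print(np.round(w2px(f,P)*1.4))
```

```text
{'t': 1.6, 'joints': [-0.059, 0.402, 0.055, 2.056, -0.041, 0.681, -1.613], 'ee_pos': [0.535, -0.045, 0.197], 'orientation': [-0.022, 0.024, 0.708, -0.705], 'force': [4.186, 4.142, 0.446], 'ft_torque': [0.366, -0.329, 0.09], 'grip_width': 0.996}
[[-0.998, 0.003, -0.066], [0.066, 0.004, -0.998], [-0.003, -1.0, -0.004]] 0.0188
[336. 239.]
[369. 360.]
[465. 258.]
```

View pics/w1b.png

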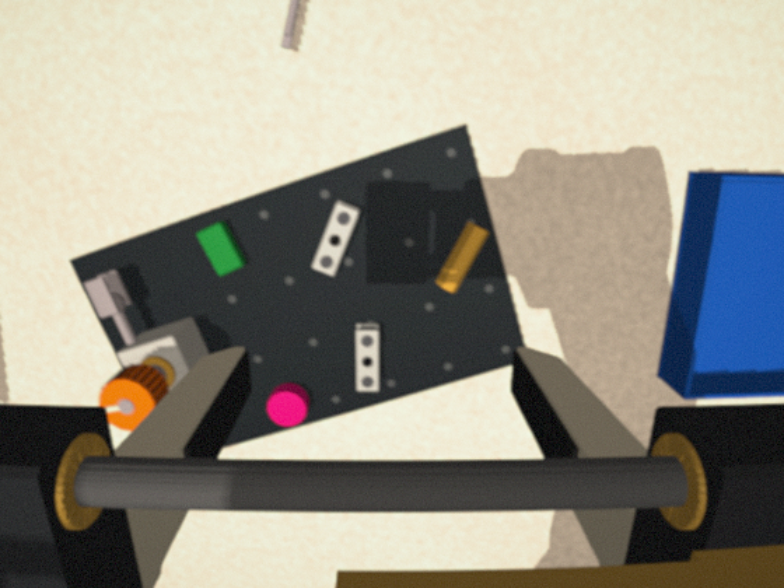

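Wrist view: joint A at (336,239), B at (368,361), spacer at (463,257), and screw top at (128,404). These fall within 2 px of the predictions from the top view, so I'm measuring finely and then grasping B first.

Run:
```python
from h import *
f=load('w1')
for n,a,b,z in [('A',(348,204),(323,274),.024),('B',(367.5,331),(368.5,391),.024),('sp',(479,227),(446,287),.022),('screw',(128,404),(108,408),.094),('tin',(288,405),(288,400),.024)]:
    p=px2w(f,np.array(a)/1.4,z);e=px2w(f,np.array(b)/1.4,z); d=p-e; print(n,'mid',np.round((p+e)/2,4),'p1',np.round(p,3),'len',round(np.linalg.norm(d),3),'ang',round(np.degrees(np.arctan2(d[1],d[0]))%180,1))
st(); go((.457,-.038,.012),86.3)
go((.457,-.038,.09),86.3)
```

```text
A mid [ 0.5463 -0.0222  0.024 ] p1 [ 0.569 -0.033  0.024] len 0.051 ang 155.3
B mid [ 0.456  -0.0372  0.024 ] p1 [ 0.48  -0.039  0.024] len 0.047 ang 176.4
sp mid [ 0.5275 -0.1072  0.022 ] p1 [ 0.548 -0.119  0.022] len 0.047 ang 149.6
screw mid [0.4682 0.1115 0.094 ] p1 [0.469 0.105 0.094] len 0.013 ang 98.8
tin mid [0.4271 0.0247 0.024 ] p1 [0.425 0.025 0.024] len 0.004 ang 172.7
{'t': 1.6, 'joints': [-0.059, 0.402, 0.055, 2.056, -0.041, 0.681, -1.613], 'ee_pos': [0.535, -0.045, 0.197], 'orientation': [-0.022, 0.024, 0.708, -0.705], 'force': [4.186, 4.142, 0.446], 'ft_torque': [0.366, -0.329, 0.09], 'grip_width': 0.996}
[[-0.998, 0.003, -0.066], [0.066, 0.004, -0.998], [-0.003, -1.0, -0.004]] 0.0188
shift [ 7.9  18.52 -0.14] turn [ 0.04 -0.01 -0.03]
shift [ 7.88 10.72 -0.17] turn [ 0.04 -0.01 -0.03]
```

Request:
servo_tool(
  commands=[
    [[7.9, 3, -0.1], [0, 0, 0], 0.5],
    [[7.9, 7, -0.1], [0, 0, 0], 0.5],
    [[7.9, 11, -0.1], [0, 0, 0], 0.5],
    [[7.9, 13, -0.1], [0, 0, 0], 0.5],
    [[7.9, 15, -0.1], [0, 0, 0], 0.5],
    [[7.9, 15, -0.1], [0, 0, 0], 0.5],
  ],
)

```text
t: 2.2
ee_pos: [0.4556, -0.0386, 0.0453]
orientation: [-0.024, 0.023, 0.708, -0.705]
force: [0.0, -0.7, 0.5]
grip_width: 0.535
```

Run:
```python
from h import *
st(); go((.4565,-.0375,.012),86.3)
```

```text
{'t': 2.2, 'joints': [-0.046, 0.6, 0.014, 2.34, -0.059, 0.203, -1.613], 'ee_pos': [0.456, -0.039, 0.045], 'orientation': [-0.024, 0.023, 0.708, -0.705], 'force': [0.02, -0.703, 0.529], 'ft_torque': [0.044, 0.018, 0.0], 'grip_width': 0.535}
[[-0.998, -0.001, -0.066], [0.066, 0.004, -0.998], [0.001, -1.0, -0.004]] 0.0188
shift [-0.08  3.33 -0.1 ] turn [ 0.04 -0.01  0.01]
```

Request:
servo_tool(
  commands=[
    [[-0.1, 2, -0.1], [0, 0, 0], 0.5],
    [[-0.1, 3.3, -0.1], [0, 0, 0], 0.5],
    [[-0.1, 3.3, -0.1], [0, 0, 0], 0.5],
    [[-0.1, 3.3, -0.1], [0, 0, 0], 0],
    [[-0.1, 3.3, -0.1], [0, 0, 0], 0],
    [[-0.1, 3.3, -0.1], [0, 0, 0], 0],
    [[-0.1, 3.3, -0.1], [0, 0, 0], 0],
    [[-0.1, 3.3, -0.1], [0, 0, 0], 0],
  ],
)

```text
t: 3.0
ee_pos: [0.4569, -0.0376, 0.0127]
orientation: [-0.023, 0.023, 0.708, -0.705]
force: [-0.6, 0.2, 7.3]
grip_width: 0.16
```

Request:
servo_tool(
  commands=[
    [[0, -4, 0], [0, 0, 0], 0],
    [[0, -9, 0], [0, 0, 0], 0],
    [[0, -10, 0], [0, 0, 0], 0],
  ],
)

```text
t: 3.3
ee_pos: [0.4582, -0.0382, 0.1165]
orientation: [-0.022, 0.025, 0.708, -0.705]
force: [-0.1, 0.5, -0.8]
grip_width: 0.166
```

Run:
```python
from h import *
st(); go((.49,-.32,.11),86.3)
```

```text
{'t': 3.3, 'joints': [-0.063, 0.457, 0.036, 2.293, -0.053, 0.387, -1.62], 'ee_pos': [0.458, -0.038, 0.116], 'orientation': [-0.022, 0.025, 0.708, -0.705], 'force': [-0.148, 0.531, -0.775], 'ft_torque': [0.033, -0.028, 0.006], 'grip_width': 0.166}
[[-0.998, 0.005, -0.066], [0.066, 0.004, -0.998], [-0.005, -1.0, -0.005]] 0.0188
shift [-5.03  0.54 27.91] turn [ 0.04 -0.02 -0.05]
```

Request:
servo_tool(
  commands=[
    [[-1.5, 0, 5], [0, 0, 0], 0],
    [[-1.8, 0, 10], [0, 0, 0], 0],
    [[-1.8, 0, 15], [0, 0, 0], 0],
    [[-1.8, 0, 20], [0, 0, 0], 0],
    [[-1.8, 0, 25], [0, 0, 0], 0],
    [[-1.8, 1, 29], [0, 0, 0], 0],
    [[-1.8, 3, 29], [0, 0, 0], 0],
    [[-1.8, 6, 29], [0, 0, 0], 0],
    [[-1.8, 8.5, 29], [0, 0, 0], 0],
    [[-1.8, 9, 29], [0, 0, 0], 0],
  ],
)

```text
t: 4.3
ee_pos: [0.456, -0.3274, 0.0225]
orientation: [-0.023, 0.024, 0.709, -0.704]
force: [-0.5, 0.5, -0.8]
grip_width: 0.162
```

Request:
servo_tool(
  commands=[
    [[0, 0.4, 0], [0, 0, 0], 0],
    [[0, 0.4, 0], [0, 0, 0], 0.4],
    [[0, 0.4, 0], [0, 0, 0], 0.4],
    [[0, 0.4, 0], [0, 0, 0], 0.4],
    [[0, -4, 0], [0, 0, 0], 0.5],
    [[0, -8, 0], [0, 0, 0], 0.5],
    [[0, -9, 0], [0, 0, 0], 0.5],
  ],
)

```text
t: 5.0
ee_pos: [0.4574, -0.3292, 0.1169]
orientation: [-0.021, 0.026, 0.708, -0.705]
force: [0.6, 0.2, 0.4]
grip_width: 0.494
```

Run:
```python
from h import *
st(); go((.5465,-.0225,.09),65.3)
```

```text
{'t': 5.0, 'joints': [0.544, 0.544, -0.024, 2.064, 0.013, 0.53, -1.125], 'ee_pos': [0.457, -0.329, 0.117], 'orientation': [-0.021, 0.026, 0.708, -0.705], 'force': [0.552, 0.224, 0.413], 'ft_torque': [0.049, 0.006, 0.001], 'grip_width': 0.494}
[[-0.998, 0.007, -0.067], [0.067, 0.003, -0.998], [-0.007, -1.0, -0.004]] 0.0188
shift [ -6.83   2.85 -31.19] turn [ 0.05  3.48 -0.06]
```

Request:
servo_tool(
  commands=[
    [[-1, 0, -5], [0, 1.2, 0], 0.5],
    [[-2, 0, -10], [0, 2.4, 0], 0.5],
    [[-3.2, 0, -15], [0, 3.5, 0], 0.5],
    [[-4.3, 0, -20], [0, 3.5, 0], 0.5],
    [[-5.4, 0, -25], [0, 3.5, 0], 0.5],
    [[-6.8, 0.5, -29.5], [0, 3.5, 0], 0.5],
    [[-6.8, 2, -31.2], [0, 3.5, 0], 0.5],
    [[-6.8, 5, -31.2], [0, 3.5, 0], 0.5],
    [[-6.8, 6.5, -31.2], [0, 3.5, 0], 0.5],
    [[-6.8, 6.5, -31.2], [0, 3.5, 0], 0.5],
  ],
)

```text
t: 6.0
ee_pos: [0.5454, -0.0218, 0.052]
orientation: [-0.151, 0.153, 0.692, -0.689]
force: [-1.0, 0.7, 0.5]
grip_width: 0.501
```

Run:
```python
from h import *
st(); go((.5465,-.0225,.012),65.3)
```

```text
{'t': 6.0, 'joints': [-0.133, 0.639, 0.103, 2.146, -0.183, 0.361, -1.881], 'ee_pos': [0.545, -0.022, 0.052], 'orientation': [-0.151, 0.153, 0.692, -0.689], 'force': [-0.999, 0.677, 0.498], 'ft_torque': [0.116, 0.04, 0.028], 'grip_width': 0.501}
[[-0.908, 0.004, -0.419], [0.419, 0.003, -0.908], [-0.002, -1.0, -0.005]] 0.0188
shift [-0.12  4.    0.03] turn [ 0.04 -0.01 -0.02]
```

Request:
servo_tool(
  commands=[
    [[-0.1, 2, 0], [0, 0, 0], 0.5],
    [[-0.1, 3.5, 0], [0, 0, 0], 0.5],
    [[-0.1, 4, 0], [0, 0, 0], 0.5],
    [[-0.1, 4, 0], [0, 0, 0], 0],
    [[-0.1, 4, 0], [0, 0, 0], 0],
    [[-0.1, 4, 0], [0, 0, 0], 0],
    [[-0.1, 4, 0], [0, 0, 0], 0],
    [[-0.1, 1, 0], [0, 0, 0], 0],
    [[-0.1, -3, 0], [0, 0, 0], 0],
    [[-0.1, -6, 0], [0, 0, 0], 0],
  ],
)

```text
t: 7.0
ee_pos: [0.5461, -0.0225, 0.114]
orientation: [-0.15, 0.153, 0.692, -0.689]
force: [1.0, -0.2, -1.3]
grip_width: 0.167
```

Run:
```python
from h import *
st(); go((.53,-.328,.09),86.3)
```

```text
{'t': 7.0, 'joints': [-0.162, 0.538, 0.146, 2.112, -0.163, 0.497, -1.897], 'ee_pos': [0.546, -0.023, 0.114], 'orientation': [-0.15, 0.153, 0.692, -0.689], 'force': [0.977, -0.204, -1.338], 'ft_torque': [0.089, -0.077, 0.007], 'grip_width': 0.167}
[[-0.908, 0.005, -0.419], [0.419, 0.003, -0.908], [-0.003, -1.0, -0.005]] 0.0188
shift [-11.34   2.29  28.42] turn [ 0.04 -3.51 -0.04]
```

Request:
servo_tool(
  commands=[
    [[-1.9, 0, 4.7], [0, -1.2, 0], 0],
    [[-3.8, 0, 9.3], [0, -2.4, 0], 0],
    [[-5.6, 0, 14], [0, -3.5, 0], 0],
    [[-7.5, 0, 18.7], [0, -3.5, 0], 0],
    [[-9.3, 0, 23.4], [0, -3.5, 0], 0],
    [[-11.3, 0.5, 28.4], [0, -3.5, 0], 0],
    [[-11.3, 3, 28.4], [0, -3.5, 0], 0],
    [[-11.3, 6, 28.4], [0, -3.5, 0], 0],
    [[-11.3, 9, 28.4], [0, -3.5, 0], 0],
    [[-11.3, 9.2, 28.4], [0, -3.5, 0], 0],
  ],
)

```text
t: 8.0
ee_pos: [0.5281, -0.3265, 0.018]
orientation: [-0.023, 0.023, 0.709, -0.705]
force: [-0.2, -0.1, -0.4]
grip_width: 0.165
```

Request:
servo_tool(
  commands=[
    [[0, 0.4, 0], [0, 0, 0], 0],
    [[0, 0.4, 0], [0, 0, 0], 0.4],
    [[0, 0.4, 0], [0, 0, 0], 0.4],
    [[0, 0.4, 0], [0, 0, 0], 0.4],
    [[0, -4, 0], [0, 0, 0], 0.5],
    [[0, -8, 0], [0, 0, 0], 0.5],
    [[0, -9, 0], [0, 0, 0], 0.5],
  ],
)

```text
t: 8.7
ee_pos: [0.5299, -0.3281, 0.1127]
orientation: [-0.022, 0.025, 0.708, -0.706]
force: [0.1, 0.1, -0.8]
grip_width: 0.497
```

Run:
```python
from h import *
st(); go((.5275,-.108,.05),59.3)
```

```text
{'t': 8.7, 'joints': [0.474, 0.605, -0.012, 1.931, 0.003, 0.602, -1.175], 'ee_pos': [0.53, -0.328, 0.113], 'orientation': [-0.022, 0.025, 0.708, -0.706], 'force': [0.129, 0.142, -0.791], 'ft_torque': [-0.022, -0.005, 0.004], 'grip_width': 0.497}
[[-0.998, 0.006, -0.066], [0.066, 0.003, -0.998], [-0.005, -1.0, -0.003]] 0.0188
shift [  1.74   6.33 -21.93] turn [ 0.04  4.48 -0.04]
```

Request:
servo_tool(
  commands=[
    [[0.4, 0, -5], [0, 1.2, 0], 0.5],
    [[0.8, 0, -10], [0, 2.4, 0], 0.5],
    [[1.3, 0, -15], [0, 3.6, 0], 0.5],
    [[1.7, 1, -20], [0, 4.5, 0], 0.5],
    [[1.7, 3, -21.9], [0, 4.5, 0], 0.5],
    [[1.7, 6, -21.9], [0, 4.5, 0], 0.5],
    [[1.7, 6.3, -21.9], [0, 4.5, 0], 0.5],
    [[1.7, 6.3, -21.9], [0, 4.5, 0], 0.5],
  ],
)

```text
t: 9.5
ee_pos: [0.5273, -0.1087, 0.05]
orientation: [-0.187, 0.189, 0.683, -0.68]
force: [-0.4, 0.8, 0.1]
grip_width: 0.5
```

Run:
```python
from h import *
st(); go((.5275,-.108,.0105),59.3)
```

```text
{'t': 9.5, 'joints': [0.025, 0.638, 0.109, 2.164, -0.201, 0.346, -1.807], 'ee_pos': [0.527, -0.109, 0.05], 'orientation': [-0.187, 0.189, 0.683, -0.68], 'force': [-0.397, 0.824, 0.058], 'ft_torque': [0.027, -0.038, 0.008], 'grip_width': 0.5}
[[-0.859, 0.004, -0.513], [0.513, 0.003, -0.859], [-0.002, -1.0, -0.004]] 0.0188
shift [ 0.03  3.95 -0.06] turn [ 0.04 -0.02 -0.02]
```

Request:
servo_tool(
  commands=[
    [[0, 2, -0.1], [0, 0, 0], 0.5],
    [[0, 3.5, -0.1], [0, 0, 0], 0.5],
    [[0, 3.9, -0.1], [0, 0, 0], 0.5],
    [[0, 3.9, -0.1], [0, 0, 0], 0],
    [[0, 3.9, -0.1], [0, 0, 0], 0],
    [[0, 3.9, -0.1], [0, 0, 0], 0],
    [[0, 3.9, -0.1], [0, 0, 0], 0],
    [[0, 2, -0.1], [0, 0, 0], 0],
    [[0, -3, -0.1], [0, 0, 0], 0],
    [[0, -8, -0.1], [0, 0, 0], 0],
  ],
)

```text
t: 10.5
ee_pos: [0.5267, -0.108, 0.131]
orientation: [-0.188, 0.188, 0.683, -0.681]
force: [0.5, -0.6, -0.3]
grip_width: 0.009
```

Run:
```python
from h import *
st(); go((.517,.311,.15),80)
```

```text
{'t': 10.5, 'joints': [-0.023, 0.506, 0.172, 2.118, -0.171, 0.53, -1.833], 'ee_pos': [0.527, -0.108, 0.131], 'orientation': [-0.188, 0.188, 0.683, -0.681], 'force': [0.456, -0.594, -0.317], 'ft_torque': [0.068, -0.11, 0.034], 'grip_width': 0.009}
[[-0.859, 0.002, -0.513], [0.513, 0.003, -0.859], [0.0, -1.0, -0.003]] 0.0188
shift [ 22.31  -1.78 -35.49] turn [ 0.03 -3.47 -0.  ]
```

Grip missed (shut fully); I'll look.

Request:
servo_tool(
  commands=[
    [[0, -4, 0], [0, 0, 0], 0.5],
    [[0, -4, 0], [0, 0, 0], 0.5],
    [[0, -4, 0], [0, 0, 0], 0.5],
    [[0, -4, 0], [0, 0, 0], 0.5],
  ],
)

```text
t: 10.9
ee_pos: [0.526, -0.1078, 0.1702]
orientation: [-0.188, 0.188, 0.683, -0.681]
force: [-0.2, -1.0, -0.5]
grip_width: 0.304
```

Run:
```python
from h import *
f=save('wrist','w2'); cv2.imwrite('pics/w2b.png',cv2.resize(f['color'],None,fx=1.4,fy=1.4))
print(w2px(f,(.5275,-.108,.022))*1.4)
```

```text
[378.92858942 265.33673897]
```

View pics/w2b.png

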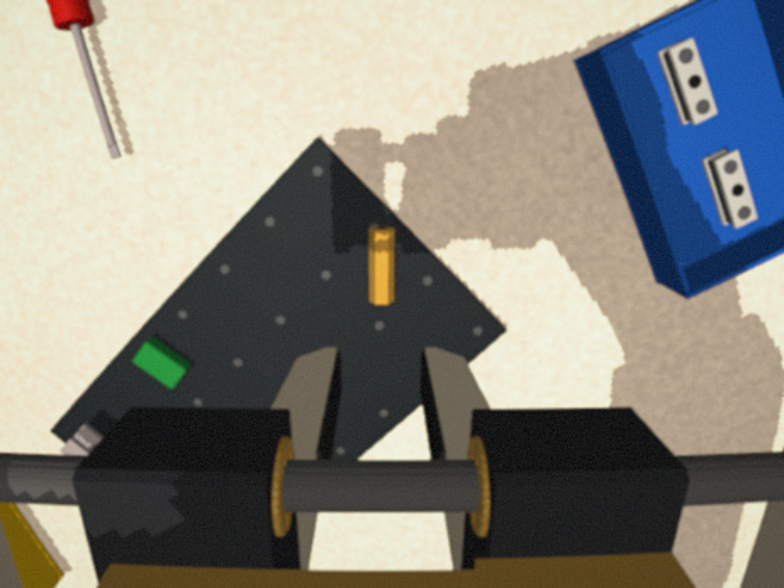

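Both joints are in the blue bin, and the spacer is still at its spot (381,266), aligned with the jaws. I'll retry lower, with a longer close, and check before lifting.

Run:
```python
from h import *
f=load('w2')
a,b=[px2w(f,np.array(u)/1.4,.022) for u in ((381,230),(381.5,304))]; d=a-b; print(np.round((a+b)/2,4),np.linalg.norm(d),np.degrees(np.arctan2(d[1],d[0]))%180)
go((.5275,-.108,.009),59.3)
```

```text
[ 0.5254 -0.1085  0.022 ] 0.04803757979546532 149.61147650491733
shift [-0.18 16.08 -0.04] turn [ 0.02 -0.02  0.02]
```

Request:
servo_tool(
  commands=[
    [[0, 4, 0], [0, 0, 0], 0.45],
    [[0, 8, 0], [0, 0, 0], 0.45],
    [[0, 12, 0], [0, 0, 0], 0.45],
    [[0, 14.5, 0], [0, 0, 0], 0.45],
    [[0, 15.7, 0], [0, 0, 0], 0.45],
    [[0, 16, 0], [0, 0, 0], 0.45],
    [[0, 16.1, 0], [0, 0, 0], 0.45],
    [[0, 16.1, 0], [0, 0, 0], 0.45],
  ],
  newtons=20,
)

```text
t: 11.75
ee_pos: [0.5249, -0.1074, 0.0087]
orientation: [-0.189, 0.187, 0.683, -0.681]
force: [-0.3, 0.7, -0.4]
grip_width: 0.45
```

Request:
servo_tool(
  commands=[
    [[0, 0, 0], [0, 0, 0], 0],
    [[0, 0, 0], [0, 0, 0], 0],
    [[0, 0, 0], [0, 0, 0], 0],
    [[0, 0, 0], [0, 0, 0], 0],
    [[0, 0, 0], [0, 0, 0], 0],
    [[0, 0, 0], [0, 0, 0], 0],
  ],
)

```text
t: 12.35
ee_pos: [0.525, -0.1074, 0.0087]
orientation: [-0.189, 0.187, 0.683, -0.681]
force: [1.6, -0.2, 1.2]
grip_width: 0.158
```

Request:
servo_tool(
  commands=[
    [[0, -0.5, 0], [0, 0, 0], 0],
    [[0, -1.5, 0], [0, 0, 0], 0],
    [[0, -3, 0], [0, 0, 0], 0],
    [[0, -5, 0], [0, 0, 0], 0],
  ],
)

```text
t: 12.75
ee_pos: [0.5247, -0.1075, 0.0594]
orientation: [-0.189, 0.187, 0.683, -0.681]
force: [-0.7, -1.0, -0.7]
grip_width: 0.159
```

Run:
```python
from h import *
go((.517,.311,.16),77)
f=load('top0')
c=[px2w(f,u,.04) for u in ((150,215),(194,221),(182,280),(135,272))]; print(np.round(c,3))
```

```text
shift [ 22.16  -9.91 -35.55] turn [ 0.02 -2.97  0.04]
[[0.602 0.355 0.04 ]
 [0.588 0.234 0.04 ]
 [0.431 0.256 0.04 ]
 [0.448 0.383 0.04 ]]
```

Request:
servo_tool(
  commands=[
    [[0, -4.5, 0], [0, 0, 0], 0],
    [[0, -9.5, 0], [0, 0, 0], 0],
    [[2.5, -10, -4], [0, -1, 0], 0],
    [[5, -10, -8], [0, -2, 0], 0],
    [[7.5, -10, -12], [0, -3, 0], 0],
    [[10, -10, -16], [0, -3, 0], 0],
    [[12.5, -10, -20], [0, -3, 0], 0],
    [[15, -10, -24], [0, -3, 0], 0],
    [[17.5, -10, -28], [0, -3, 0], 0],
    [[20, -10, -32], [0, -3, 0], 0],
  ],
)

```text
t: 13.75
ee_pos: [0.5168, 0.2711, 0.1617]
orientation: [-0.08, 0.078, 0.704, -0.701]
force: [0.6, -0.0, 0.5]
grip_width: 0.162
```

Run:
```python
from h import *
st();go((.517,.308,.022),77)
```

```text
{'t': 13.75, 'joints': [-0.676, 0.504, 0.141, 1.989, -0.119, 0.656, -2.253], 'ee_pos': [0.517, 0.271, 0.162], 'orientation': [-0.08, 0.078, 0.704, -0.701], 'force': [0.618, -0.003, 0.468], 'ft_torque': [-0.016, -0.046, 0.035], 'grip_width': 0.162}
[[-0.975, -0.003, -0.222], [0.222, 0.004, -0.975], [0.003, -1.0, -0.003]] 0.0188
shift [ 0.76 13.99 -3.55] turn [0.03 0.02 0.03]
```

Request:
servo_tool(
  commands=[
    [[0.8, 2, -3.5], [0, 0, 0], 0],
    [[0.8, 6, -3.6], [0, 0, 0], 0],
    [[0.8, 10, -3.6], [0, 0, 0], 0],
    [[0.8, 13, -3.6], [0, 0, 0], 0],
    [[0.8, 13.8, -3.6], [0, 0, 0], 0],
    [[0.8, 13.8, -3.6], [0, 0, 0], 0.4],
    [[0.8, 13.8, -3.6], [0, 0, 0], 0.4],
    [[0.8, 13.8, -3.6], [0, 0, 0], 0.4],
    [[0.8, 13.8, -3.6], [0, 0, 0], 0.4],
  ],
)

```text
t: 14.65
ee_pos: [0.5175, 0.3089, 0.0254]
orientation: [-0.08, 0.079, 0.704, -0.701]
force: [0.1, -0.1, -0.6]
grip_width: 0.395
```

Request:
servo_tool(
  commands=[
    [[0, -5, 0], [0, 0, 0], 0.5],
    [[0, -10, 0], [0, 0, 0], 0.6],
    [[0, -15, 0], [0, 0, 0], 0.7],
    [[0, -15, 0], [0, 0, 0], 0.7],
  ],
)

```text
t: 15.05
ee_pos: [0.5206, 0.3096, 0.1827]
orientation: [-0.077, 0.082, 0.707, -0.698]
force: [0.6, 0.8, -0.3]
grip_width: 0.678
```

Run:
```python
from h import *
st()
f=save('wrist','w3'); cv2.imwrite('pics/w3b.png',cv2.resize(f['color'],None,fx=1.4,fy=1.4))
```

```text
{'t': 15.05, 'joints': [-0.735, 0.496, 0.155, 1.933, -0.121, 0.707, -2.303], 'ee_pos': [0.521, 0.31, 0.183], 'orientation': [-0.077, 0.082, 0.707, -0.698], 'force': [0.647, 0.778, -0.338], 'ft_torque': [0.043, -0.027, 0.006], 'grip_width': 0.678}
[[-0.975, 0.008, -0.223], [0.223, 0.012, -0.975], [-0.006, -1.0, -0.013]] 0.0188
```

View pics/w3b.png

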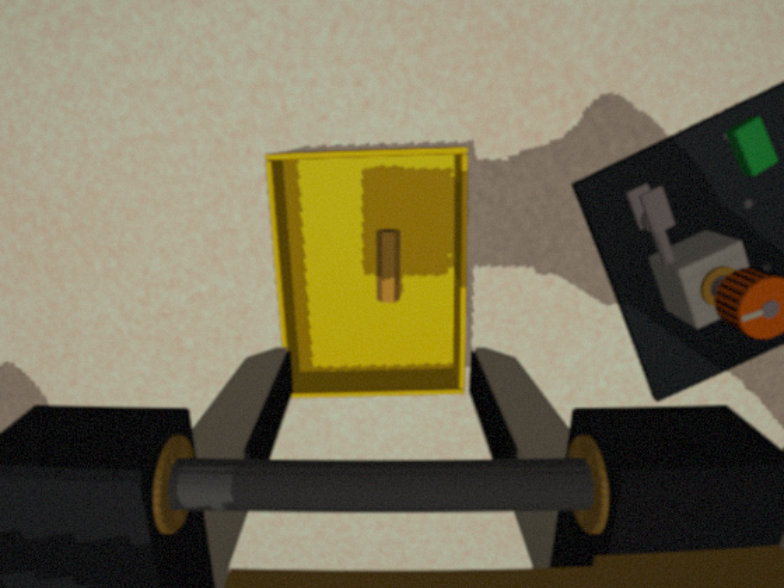

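Spacer lies in the yellow bin (388,265). The screw top shows at (771,309) in this view, with the index pointing lower left.

Run:
```python
from h import *
f=load('w3'); a=px2w(f,np.array((771,309))/1.4,.094);b=px2w(f,np.array((743,318))/1.4,.094);print(a,b,np.degrees(np.arctan2(*(b-a)[[1,0]])))
go((.469,.105,.16),257)
```

```text
[0.46715463 0.10484055 0.094     ] [0.46559618 0.1210489  0.094     ] 95.49216741879675
shift [ 0.37  1.77 21.05] turn [ 0.1   0.02 -0.03]
```

Request:
servo_tool(
  commands=[
    [[0.1, 0, 4], [0, -1.4, 0], 0.7],
    [[0.2, 0.5, 8], [0, -2.8, 0], 0.7],
    [[0.3, 1, 12], [0, -4.2, 0], 0.7],
    [[0.4, 1.5, 16], [0, -5.6, 0], 0.7],
    [[0.4, 1.8, 20], [0, -7, 0], 0.7],
    [[0.4, 1.8, 21], [0, -8.4, 0], 0.7],
    [[0.4, 1.8, 21], [0, -9.8, 0], 0.7],
    [[0.4, 1.8, 21], [0, -11.2, 0], 0.7],
    [[0.4, 1.8, 21], [0, -12.6, 0], 0.7],
    [[0.4, 1.8, 21], [0, -13.8, 0], 0.7],
  ],
)

```text
t: 16.1
ee_pos: [0.4681, 0.1053, 0.159]
orientation: [0.41, -0.404, 0.58, -0.576]
force: [0.5, -0.2, -0.0]
grip_width: 0.7
```

Request:
servo_tool(
  commands=[
    [[0, 0, 0], [0, -1.4, 0], 0.7],
    [[0, 0, 0], [0, -2.8, 0], 0.7],
    [[0, 0, 0], [0, -4.2, 0], 0.7],
    [[0, 0, 0], [0, -5.6, 0], 0.7],
    [[0, 0, 0], [0, -7, 0], 0.7],
    [[0, 0, 0], [0, -8.4, 0], 0.7],
    [[0, 0, 0], [0, -9.8, 0], 0.7],
    [[0, 0, 0], [0, -11.2, 0], 0.7],
    [[0, 0, 0], [0, -12, 0], 0.7],
    [[0, 0, 0], [0, -12, 0], 0.7],
  ],
)

```text
t: 17.1
ee_pos: [0.4674, 0.1051, 0.1583]
orientation: [0.673, -0.665, 0.229, -0.228]
force: [0.5, -0.5, -0.0]
grip_width: 0.7
```

Run:
```python
from h import *
st(); go((.468,.105,.063),52)
f=save('wrist','w4'); cv2.imwrite('pics/w4b.png',f['color'])
print(w2px(f,(.468,.105,.094)))
```

```text
{'t': 17.1, 'joints': [0.142, 0.464, -0.647, 2.186, 0.467, 0.62, 0.073], 'ee_pos': [0.467, 0.105, 0.158], 'orientation': [0.673, -0.665, 0.229, -0.228], 'force': [0.469, -0.454, -0.014], 'ft_torque': [-0.034, -0.107, -0.0], 'grip_width': 0.7}
[[0.791, 0.003, 0.611], [-0.611, 0.01, 0.791], [-0.004, -1.0, 0.01]] 0.0188
shift [ 0.1   9.53 -0.07] turn [-0.09  0.05 -0.04]
[272.03750456 224.21592037]
```

View pics/w4b.png

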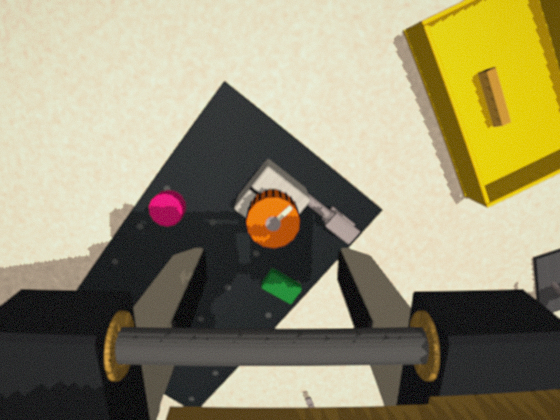

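Head at (273,221), 3 px from prediction; index at the upper right. Descending and gripping.

Request:
servo_tool(
  commands=[
    [[0.1, 3, 0], [0, 0, 0], 0.7],
    [[0.1, 6, 0], [0, 0, 0], 0.7],
    [[0.1, 8.5, 0], [0, 0, 0], 0.7],
    [[0.1, 9.5, 0], [0, 0, 0], 0.7],
    [[0.1, 9.5, 0], [0, 0, 0], 0.7],
    [[0.1, 9.5, 0], [0, 0, 0], 0.2],
    [[0.1, 9.5, 0], [0, 0, 0], 0.2],
    [[0.1, 9.5, 0], [0, 0, 0], 0.2],
    [[0.1, 9.5, 0], [0, 0, 0], 0.2],
    [[0.1, 9.5, 0], [0, 0, 0], 0.2],
  ],
  newtons=25,
)

```text
t: 18.15
ee_pos: [0.4692, 0.1057, 0.064]
orientation: [0.673, -0.665, 0.229, -0.23]
force: [-0.3, 0.5, 6.1]
grip_width: 0.381
```

Run:
```python
from h import *
st()
```

```text
{'t': 18.15, 'joints': [-0.013, 0.605, -0.455, 2.262, 0.677, 0.396, -0.122], 'ee_pos': [0.469, 0.106, 0.064], 'orientation': [0.673, -0.665, 0.229, -0.23], 'force': [-0.285, 0.461, 6.08], 'ft_torque': [-0.034, -0.131, -0.029], 'grip_width': 0.381}
[[0.789, 0.005, 0.614], [-0.614, 0.011, 0.789], [-0.003, -1.0, 0.011]] 0.0188
```

Request:
servo_tool(
  commands=[
    [[0, 0, 0], [0, 0.5, 0], 0.2],
    [[0, 0, 0], [0, 1, 0], 0.2],
    [[0, 0, 0], [0, 1.5, 0], 0.2],
    [[0, 0, 0], [0, 2, 0], 0.2],
    [[0, 0, 0], [0, 2.5, 0], 0.2],
    [[0, 0, 0], [0, 3, 0], 0.2],
    [[0, 0, 0], [0, 3.5, 0], 0.2],
    [[0, 0, 0], [0, 4, 0], 0.2],
    [[0, 0, 0], [0, 4.5, 0], 0.2],
    [[0, 0, 0], [0, 5, 0], 0.2],
  ],
)

```text
t: 19.15
ee_pos: [0.4688, 0.1054, 0.0641]
orientation: [0.59, -0.582, 0.396, -0.395]
force: [-1.6, 0.0, 0.4]
grip_width: 0.385
```

```bash
cat >> h.py <<'E'
def y():
    o=env.observe(); m=Rt()[1].as_matrix(); print('yaw',round(np.degrees(np.arctan2(m[1,2],m[0,2])),2),'ft',np.round(o['ft_torque'],3),'F',np.round(o['force'],1),'tau',np.round(o['tau'],2),'j',np.round(o['joints'],2),'p',np.round(o['ee_pos'],4),o['grip_width'],o['t'])
E
python3 -c "
from h import *
y()"
```

```text
yaw 21.99 ft [-0.167  0.077  0.042] F [-1.6  0.   0.4] tau [  0.75 -58.59  -3.17 -10.15   0.25  -0.31   0.49] j [-0.11  0.59 -0.32  2.27  0.51  0.34 -0.47] p [0.4688 0.1054 0.0641] 0.3848777639862427 19.15
```

Request:
servo_tool(
  commands=[
    [[0, 0, 0], [0, 0.5, 0], 0.2],
    [[0, 0, 0], [0, 1, 0], 0.2],
    [[0, 0, 0], [0, 1.5, 0], 0.2],
    [[0, 0, 0], [0, 2, 0], 0.2],
    [[0, 0, 0], [0, 2.5, 0], 0.2],
    [[0, 0, 0], [0, 3, 0], 0.2],
    [[0, 0, 0], [0, 3.5, 0], 0.2],
    [[0, 0, 0], [0, 4, 0], 0.2],
    [[0, 0, 0], [0, 4.5, 0], 0.2],
    [[0, 0, 0], [0, 5, 0], 0.2],
  ],
)

```text
t: 20.15
ee_pos: [0.4683, 0.1052, 0.0641]
orientation: [0.466, -0.46, 0.536, -0.532]
force: [-2.2, 0.9, -0.7]
grip_width: 0.381
```

```bash
python3 -c "
from h import *
y()"
```

```text
yaw -8.12 ft [-0.071  0.056  0.038] F [-2.2  0.9 -0.7] tau [  1.09 -58.72  -1.04 -10.06   0.31  -0.24   0.45] j [-0.2   0.58 -0.19  2.28  0.31  0.31 -0.8 ] p [0.4683 0.1052 0.0641] 0.38110009851936644 20.15
```

Turned 60° so far, with torque still at friction level. Using shorter calls from here so the seat is caught closely.

Request:
servo_tool(
  commands=[
    [[0, 0, 0], [0, 0.5, 0], 0.2],
    [[0, 0, 0], [0, 1, 0], 0.2],
    [[0, 0, 0], [0, 1.5, 0], 0.2],
    [[0, 0, 0], [0, 2, 0], 0.2],
    [[0, 0, 0], [0, 2.5, 0], 0.2],
    [[0, 0, 0], [0, 3, 0], 0.2],
  ],
)

```text
t: 20.75
ee_pos: [0.468, 0.1053, 0.0641]
orientation: [0.376, -0.371, 0.603, -0.598]
force: [-0.8, 1.1, -0.8]
grip_width: 0.384
```

```bash
python3 -c "
from h import *
y()"
```

```text
yaw -26.22 ft [-0.094 -0.078  0.104] F [-0.8  1.1 -0.8] tau [ 1.230e+00 -5.879e+01  4.000e-02 -9.580e+00  2.900e-01 -8.000e-02
  4.400e-01] j [-0.25  0.57 -0.11  2.28  0.19  0.29 -0.98] p [0.468  0.1053 0.0641] 0.3839521514676418 20.75
```

Request:
servo_tool(
  commands=[
    [[0, 0, 0], [0, 0.5, 0], 0.2],
    [[0, 0, 0], [0, 1, 0], 0.2],
    [[0, 0, 0], [0, 1.5, 0], 0.2],
    [[0, 0, 0], [0, 2, 0], 0.2],
  ],
)

```text
t: 21.15
ee_pos: [0.4678, 0.1054, 0.0641]
orientation: [0.31, -0.306, 0.639, -0.633]
force: [-1.0, 0.3, -1.9]
grip_width: 0.381
```

```bash
python3 -c "
from h import *
y()"
```

```text
yaw -38.33 ft [-0.161 -0.168  0.064] F [-1.   0.3 -1.9] tau [ 1.210e+00 -5.882e+01  6.000e-01 -9.290e+00  2.600e-01 -1.000e-02
  4.300e-01] j [-0.29  0.57 -0.07  2.28  0.1   0.29 -1.11] p [0.4678 0.1054 0.0641] 0.3810860110770434 21.15
```

Request:
servo_tool(
  commands=[
    [[0, 0, 0], [0, 0.5, 0], 0.2],
    [[0, 0, 0], [0, 1, 0], 0.2],
    [[0, 0, 0], [0, 1.5, 0], 0.2],
    [[0, 0, 0], [0, 2, 0], 0.2],
  ],
)

```text
t: 21.55
ee_pos: [0.4676, 0.1055, 0.0641]
orientation: [0.241, -0.237, 0.669, -0.662]
force: [-1.1, 1.4, -2.4]
grip_width: 0.381
```

```bash
python3 -c "
from h import *
y()"
```

```text
yaw -50.52 ft [-0.075 -0.011  0.061] F [-1.1  1.4 -2.4] tau [  1.55 -58.68   1.52  -9.27   0.31  -0.08   0.44] j [-0.32  0.57 -0.02  2.28  0.01  0.28 -1.23] p [0.4676 0.1055 0.0641] 0.381275113235792 21.55
```

Request:
servo_tool(
  commands=[
    [[0, 0, 0], [0, 0.5, 0], 0.2],
    [[0, 0, 0], [0, 1, 0], 0.2],
    [[0, 0, 0], [0, 1.5, 0], 0.2],
    [[0, 0, 0], [0, 2, 0], 0.2],
  ],
)

```text
t: 21.95
ee_pos: [0.4663, 0.1052, 0.0639]
orientation: [0.168, -0.166, 0.691, -0.684]
force: [-6.2, -1.0, 0.6]
grip_width: 0.38
```

```bash
python3 -c "
from h import *
y()"
```

```text
yaw -62.69 ft [-0.344  1.091  0.647] F [-6.2 -1.   0.6] tau [  1.41 -58.39   2.22 -12.34  -0.27  -1.64  -0.16] j [-0.35  0.57  0.02  2.29 -0.08  0.28 -1.35] p [0.4663 0.1052 0.0639] 0.3803468491960409 21.95
```

Torque jumped to 0.65 N m at yaw −62.7°. I'll nudge 3° more to confirm the seat.

Request:
servo_tool(
  commands=[
    [[0, 0, 0], [0, 0.3, 0], 0.2],
    [[0, 0, 0], [0, 0.5, 0], 0.2],
    [[0, 0, 0], [0, 0.5, 0], 0.2],
  ],
)

```text
t: 22.25
ee_pos: [0.4652, 0.1049, 0.0639]
orientation: [0.148, -0.148, 0.695, -0.688]
force: [-5.6, -0.1, 2.4]
grip_width: 0.384
```

```bash
python3 -c "
from h import *
y(); f=save('wrist','w5'); cv2.imwrite('pics/w5b.png',f['color']); print(w2px(f,(.468,.105,.094)))"
```

```text
yaw -65.76 ft [-0.29   1.065  0.399] F [-5.6 -0.1  2.4] tau [  0.37 -57.45   2.57 -12.23  -0.46  -1.72  -0.53] j [-0.36  0.57  0.03  2.29 -0.1   0.28 -1.38] p [0.4652 0.1049 0.0639] 0.38395248247847025 22.25
[273.28315717 288.67255298]
```

View pics/w5b.png

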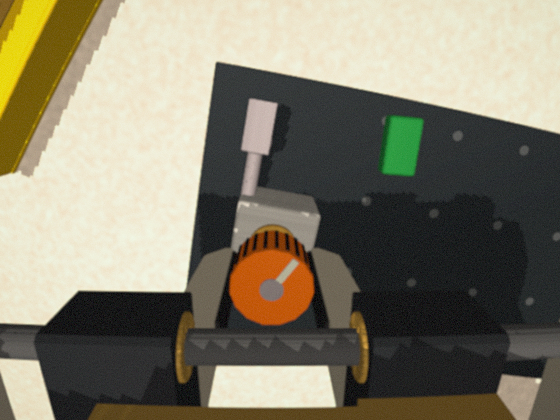

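Seated: torque slipped from 0.65 to 0.40, and the index runs from the hub (271,290) to (297,262). I'll compute its world angle, then back off.

```bash
cat >> h.py <<'E'
def idx(f,c,t):
    a,b=[px2w(f,np.array(u,float),.094) for u in (c,t)]; print('index',np.round(a,4),np.round(np.linalg.norm(b-a),4),round(np.degrees(np.arctan2(*(b-a)[[1,0]])),1))
E
python3 -c "
from h import *
idx(load('w5'),(271,290),(297,262)); idx(load('w4'),(274,223),(294,205))"
```

```text
index [0.467  0.1056 0.094 ] 0.0166 -15.2
index [0.4681 0.1065 0.094 ] 0.018 95.8
```

Request:
servo_tool(
  commands=[
    [[0, 0, 0], [0, -0.5, 0], 0.2],
    [[0, 0, 0], [0, -1, 0], 0.2],
    [[0, 0, 0], [0, -1.5, 0], 0.2],
    [[0, 0, 0], [0, -2, 0], 0.2],
    [[0, 0, 0], [0, -3, 0], 0.2],
    [[0, 0, 0], [0, -4, 0], 0.2],
    [[0, 0, 0], [0, -5, 0], 0.2],
    [[0, 0, 0], [0, -6, 0], 0.2],
    [[0, 0, 0], [0, -7, 0], 0.2],
    [[0, 0, 0], [0, -8, 0], 0.2],
  ],
)

```text
t: 23.3
ee_pos: [0.4672, 0.1032, 0.0639]
orientation: [0.42, -0.416, 0.573, -0.568]
force: [6.1, -9.4, -4.3]
grip_width: 0.38
```

```bash
python3 -c "
from h import *
y()"
```

```text
yaw -17.54 ft [-2.227 -1.195 -0.131] F [ 6.1 -9.4 -4.3] tau [ -6.52 -60.18  -5.31  -8.26  -1.67  -0.5   -0.92] j [-0.23  0.57 -0.15  2.28  0.25  0.3  -0.89] p [0.4672 0.1032 0.0639] 0.38011133989399176 23.3
```

Request:
servo_tool(
  commands=[
    [[-0.1, 0, 0], [0, -0.8, 0], 0.2],
    [[-0.2, 0, 0], [0, -1.6, 0], 0.2],
    [[-0.2, 0, 0], [0, -2.4, 0], 0.2],
    [[-0.2, 0, 0], [0, -3.2, 0], 0.2],
    [[-0.2, 0, 0], [0, -4, 0], 0.2],
    [[-0.2, 0, 0], [0, -4.8, 0], 0.2],
    [[-0.2, 0, 0], [0, -5.6, 0], 0.2],
    [[-0.2, 0, 0], [0, -6.4, 0], 0.2],
    [[-0.2, 0, 0], [0, -7, 0], 0.2],
    [[-0.2, 0, 0], [0, -7, 0], 0.2],
  ],
)

```text
t: 24.3
ee_pos: [0.4696, 0.1033, 0.0639]
orientation: [0.597, -0.592, 0.383, -0.382]
force: [5.4, -7.1, -3.9]
grip_width: 0.38
```

```bash
python3 -c "
from h import *
y(); f=save('wrist','w6'); cv2.imwrite('pics/w6b.png',f['color']); cv2.imwrite('pics/w6c.png',cv2.resize(f['color'][200:360,170:370],None,fx=4,fy=3.75))"
```

```text
yaw 24.55 ft [-2.035 -1.014  0.016] F [ 5.4 -7.1 -3.9] tau [ -4.05 -60.05  -8.06  -8.64  -0.82  -1.23   0.48] j [-0.1   0.59 -0.33  2.27  0.53  0.35 -0.44] p [0.4696 0.1033 0.0639] 0.38015559167063656 24.3
```

View pics/w6b.png

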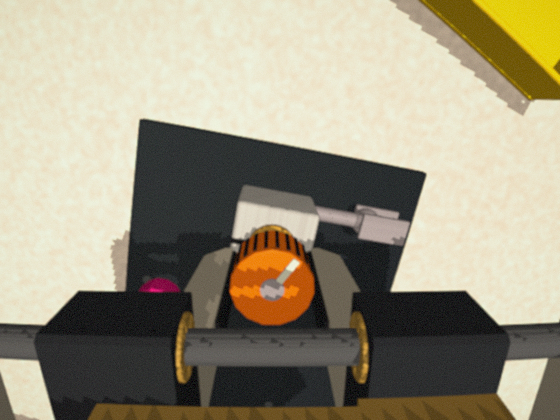

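The index runs from (271,290) to (298,261), the same place relative to the gripper, so the grip did not slip on the way back. I'll hold and do a last stillness check.

Request:
servo_tool(
  commands=[
    [[0, 0, 0], [0, 0, 0], 0.2],
    [[0, 0, 0], [0, 0, 0], 0.2],
    [[0, 0, 0], [0, 0, 0], 0.2],
    [[0, 0, 0], [0, 0, 0], 0.2],
  ],
)

```text
t: 24.75
ee_pos: [0.4697, 0.1031, 0.0639]
orientation: [0.597, -0.592, 0.383, -0.382]
force: [-0.0, -3.0, -0.8]
grip_width: 0.384
```

```bash
python3 -c "
from h import *
idx(load('w6'),(271,290),(298,261)); y(); print(np.round(env.observe()['joint_velocities'],3))
f=save('top','t9'); c=cv2.hconcat([f['color'][200:310,130:200],f['color'][200:310,210:440]]); cv2.imwrite('pics/t9c.png',cv2.resize(c,None,fx=2.6,fy=2.6))"
```

```text
index [0.4675 0.1052 0.094 ] 0.0171 74.8
yaw 24.48 ft [-0.787  0.209  0.066] F [-0.  -3.  -0.8] tau [-1.100e+00 -6.012e+01 -4.290e+00 -1.090e+01 -1.900e-01 -1.090e+00
 -3.000e-02] j [-0.1   0.59 -0.33  2.27  0.53  0.35 -0.44] p [0.4697 0.1031 0.0639] 0.38392937481011685 24.75
[ 0.001  0.001  0.    -0.    -0.001 -0.002 -0.003]
```

View pics/t9c.png

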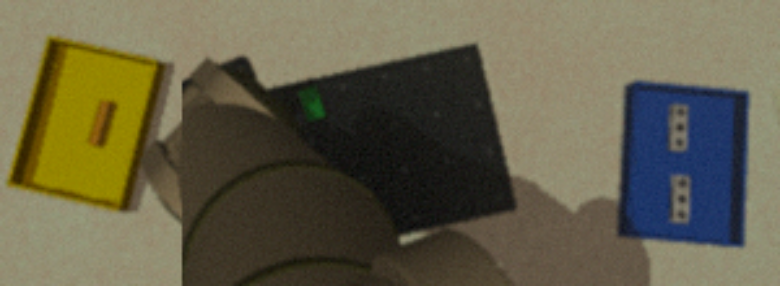

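The spacer is in the yellow bin (103,123) and both joints are in the blue bin (679,127 and 680,199). The index went from −15.2° to +74.8°, which is 90.0° of back-off, and the arm is still.

```bash
python3 -c "
from plant import ticket
print(ticket.close_job())"
```

```text
the job is handed in; nothing more can be done
None
```

The job is done and handed in at about 25 s: both steel joints are in the blue bin, the brass spacer is in the yellow bin, and the thumbscrew is set and still gripped.

- **Parts:** My first grasp of the spacer came up empty. It stayed in place, and a second grasp 2 mm lower with a longer close held. The last top view shows all three parts in their bins.
- **Thumbscrew:** It seated after about 111° clockwise. The torque jumped from about 0.06 to 0.65 N m, and the grip then slipped about 7° on the head. Backing off turned the index line from −15.2° to +74.8°, which is 90.0°; the gripper's own reading is 90.2°.
- **Hold:** The grip is 25 N, with the arm still and about 3 N of side force left on the tool.
- **Other things:** The eraser and tin were unmoved in the views that showed them. The arm hid the tin in the last top view, and I did not recheck the glue, paint, driver or puppet at the end.

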